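Close two drawing tubes with the end caps that fit them

ROBOT

A 6-joint arm with a two-finger parallel gripper is mounted at the origin on the work surface. World frame = base frame: x ahead of the robot, y to its left, z up, the work surface at z = 0. Lengths are in m, angles in rad, forces in N, time in s.
With the tool pointing down it reaches from about 0.35 to 0.85 m from the base axis. Payload 8.1 kg.
Tool frame: the origin (TCP) lies midway between the tips of the shut fingers; the grasp point (between the pads) lies 19 mm behind it (ctrl.grip_depth is the distance from the TCP to the grasp point, in m); z points along the fingers, y is the line along which they close (so a half turn about z gives the same grasp; the last joint's range is limited). The gripper opens to 85 mm and grips with 20 to 120 N. Pads are 22 mm wide; open, the fingers measure 114 mm over their backs; the gripper's body (76 mm by 85 mm) begins 54 mm behind the grasp point. The pads swing forward as they close: fully open they stand 13 mm farther back than shut.
Start: joints at [1.043, 0.13, 1.488, -0, 1.523, -0.085], TCP at [0.257, 0.542, 0.207] pointing down, gripper open.
Joint ranges: [-2.96, 2.96], [-0.89, 2.26], [0.02, 2.5], [-1.34, 4.48], [0, 2.73], [-2.66, 2.66]. Speed limits (rad/s): [2.39, 2.39, 2.79, 3.14, 3.14, 3.14].

INTERFACE

Orientations are given as [roll, pitch, yaw] about the fixed x, y, z axes, in that order (R = Rz(yaw) Ry(pitch) Rx(roll)).
In Python, from cell import sensors, cams, ctrl gives the robot as it stands.
- The arm moves only by the shell command python3 -m jog 'ROWS' [OPENING] [FORCE]. ROWS is JSON, a list of rows, each a list of 2 entries, a list of its own where there are three numbers: the shift along the tool's x, y, z in mm, then the turn about the tool's z in degrees. In form: [[[x, y, z], yaw], ...]. A call has 1 to 8 rows; each row shifts and turns the commanded pose from where the row before left it, along the tool's axes as they then stand; what a row does not reach is not made up. A row lasts 1/10 s, in which the tool goes at most 50 mm and 8.59 degrees, less where a joint would pass 70% of its speed; a pose out of reach is approached as far as the arm can. A call is refused whole if a number of a shift passes 50 or a number of a turn 8.59, either way. A call with a gripper value outside its range is refused whole. OPENING is the closure, from -1 (fully open) to 1 (shut), so that 0 is half open, set as the call begins (- or left out, the last holds). The fingers move at their own pace and stop on an object; FORCE is the grip in N (left out, the last holds). Time passes only in rows, so rows that do not move let the fingers close. It gives the time, the measured TCP pose, the force, the opening and the grip force at its end, in the units of the state.
- sensors.get_state(): the state, without advancing time (a new reading comes with each control period).
- cams.snapshot(name): name is "scene" or "top" or "wrist"; returns (picture, depth): 420x560x3 uint8, red, green, blue; 420x560 float32, m along the optical axis (not along the pixel's ray), 0 where there is no reading.
- cams.camera_info(name): a dict with "intrinsics" (3x3 intrinsics, pixels), "camera_from_world" (4x4, takes a point from world to camera coordinates); the wrist camera has in their place "tool_from_camera" (4x4, takes a point from camera to tool coordinates, whose origin is the TCP and whose axes are the flange's). Camera axes: x right, y up, looking along -z (the intrinsics and any distortion apply to the point x, -y, -z); pixel columns grow to the right and rows downward; lengths in m; the calibration is good to about 2 mm. A picture is of the moment at which its call begins: read the wrist's pose just before it. camera_info takes no time and is no camera call.
- ctrl.finish_job(): hands the job in; it is judged then, once.
The state is a dict: "time_s": time; "qpos": joint angles; "qd": joint speeds; "joint_torque": joint torques, N m; "position": TCP position; "tool_rot": TCP orientation; "contact_force": force on the tool from outside, world axes, zero at the start; "ft_torque": the same for the moment, N m; "opening": finger opening in m; "grasp_force": force on a finger pad.
Only numpy, scipy, OpenCV 4.12 (cv2) and the standard library are available. Lean on these libraries where they do the work, as an engineer would, in place of code of your own. Each camera call takes 0.05 s, during which the arm holds its last target. There are 200 camera calls.

TASK

Close both wooden drawing tubes with the blue end caps. The caps look alike but each fits only one tube, so try them: slide a cap along the table to a mouth, and if it will not go in, do not force it but try it in the other tube. Leave each cap pushed fully home with its shoulder against the end of its tube; keep the caps on the table rather than lifting them, and do not disturb the palette, brush jar, tape roll and bottle.

Things in the scene. Friction and masses are not known exactly. Their poses are not given: they have to be found in the camera images.
- cap_p: blue end cap on the table, 107 mm long, about 0.35 kg. Head: box 62 (x) x 84 (y) x 48 mm high with an open-topped finger cup 44 (x) x 68 (y) mm, floor 6 mm above the table, walls 9 mm across x and 8 across y. A plug runs 45 mm on from the head's +x face (the shoulder). Origin: on the table under the cup's middle; shoulder at x = 31, nose at x = 76 mm. z up. Slides with a few newtons
- cap_q: the other blue end cap; same head, origin and axes as cap_p. One of the two caps has a plug 75 wide x 35 mm high, the other 67 wide x 40 mm high; which is which is found by trial. The plugs slide on the table; their leading upright edges are rounded to 9 mm radius. Fingertips in the cup can hook a cap any way; spread against its sides they also turn it
- tube_r: wooden drawing tube with two dark straps, fixed to the table; outside 92 wide x 54 high x 220 mm long, far end closed, the table top is its floor. Origin: on the table in the middle of the open mouth, in the plane of the tube's end. x points along the bore into the tube (away from the robot), y across, z up
- tube_s: the other wooden tube, alike outside, same origin and axes. One bore is 78 wide x 37.5 mm high, the other 70 x 42.5: each cap has 1.5 mm to spare on each side of its own bore and slides in until the shoulder meets the tube's end; in the wrong one it is too wide or too high and stops with its nose at the mouth
- cap_p_shoulder (a point): cap_p, on the table in the middle of the shoulder face (31 mm from the cap's origin)
- cap_q_shoulder (a point): cap_q, the same point
- tube_r_mouth (a point): tube_r, same point and axes as its origin
- tube_s_mouth (a point): tube_s, same point and axes as its origin
- palette: bystander: white ceramic paint palette 120 (x) x 200 (y) x 12 mm, origin under its centre
- brush_jar: bystander: blue ceramic jar 72 mm across, 100 mm high, with brushes reaching 200 mm, origin under its centre
- tape_roll: bystander: roll of paper tape lying flat, 96 mm across, 24 mm high, origin under its centre
- paint_bottle: bystander: grey paint bottle 56 mm across, 130 mm high, origin under its centre
Mind the look-alikes: they are no part of the job. What is shaped like the cap_p but red is not meant.

How it is judged:
By the outcome, as a careful person would: the job done as asked, in the order asked, and still so for the second after the job is handed in, with the robot touching nothing.
It also fails if it takes over 72 s, if anything falls off the work surface, if the arm or the gripper's body presses on something with over 40 N, if the wrist force passes 120 N, or if a joint passes its speed limit or range.

## Working session

There is one attempt and no reset: what is moved stays moved. The work goes in short steps, Python scripts to look and compute and a shell command to move; the robot and the scene stay as the last step left them, time stands still between calls to the robot, and variables do not carry over. Pictures are saved under pics/ and viewed, at most 10 in all, crops included, and the job is handed in when it is done.

```bash
ls; mkdir -p pics; cat > h.py <<'E'
import numpy as np, cv2
from cell import sensors, cams, ctrl
def info(n):
    i=cams.camera_info(n); return np.array(i["intrinsics"]), {k:np.array(v) for k,v in i.items() if k!="intrinsics"}
def ray_plane(n,uv,z):
    K,d=info(n); T=np.linalg.inv(d["camera_from_world"]); out=[]
    for u,v in np.atleast_2d(uv):
        p=np.linalg.inv(K)@[u,v,1]; p=np.array([p[0],-p[1],-p[2]])
        w=T[:3,:3]@p; c=T[:3,3]; out.append(c+w*(z-c[2])/w[2])
    return np.array(out)
E
python3 - <<'E'
from h import *
for n in("scene","top"):
    im,d=cams.snapshot(n); cv2.imwrite(f"pics/{n}0.png",im[:,:,::-1]); np.save(f"pics/{n}0.npy",d)
    print(n,cams.camera_info(n))
print(cams.camera_info("wrist"))
print(sensors.get_state())
E
```

```text
pics
scene {'intrinsics': array([[498.5946497 ,   0.        , 276.56079597],
       [  0.        , 498.5946497 , 212.38776065],
       [  0.        ,   0.        ,   1.        ]]), 'camera_from_world': array([[-0.77160047,  0.6360511 ,  0.0084685 ,  0.41148785],
       [-0.4460114 , -0.55045762,  0.70574091,  0.21106999],
       [ 0.45354883,  0.54077297,  0.7084194 , -1.53999795],
       [ 0.        ,  0.        ,  0.        ,  1.        ]])}
top {'intrinsics': array([[483.40629758,   0.        , 277.19382568],
       [  0.        , 483.40629758, 212.89232885],
       [  0.        ,   0.        ,   1.        ]]), 'camera_from_world': array([[ 2.69016760e-02, -9.99638068e-01, -1.78691777e-04,
        -1.29830870e-02],
       [ 9.96159062e-01,  2.67931495e-02,  8.33621636e-02,
        -5.05740800e-01],
       [-8.33272045e-02, -2.42058735e-03,  9.96519301e-01,
        -1.40929618e+00],
       [ 0.00000000e+00,  0.00000000e+00,  0.00000000e+00,
         1.00000000e+00]])}
{'intrinsics': array([[289.1150581 ,   0.        , 281.92738354],
       [  0.        , 289.1150581 , 207.30556581]
[... 423 characters left out ...]
_s': 0.1, 'qpos': array([ 1.04260525e+00,  1.31113568e-01,  1.48921370e+00, -4.15115373e-05,
        1.52300256e+00, -8.53862793e-02]), 'qd': array([-8.87292343e-05, -3.59951595e-04, -3.27967029e-03,  6.11123192e-05,
       -6.44528354e-04, -1.34168722e-03]), 'joint_torque': array([ 1.98741014e-03, -5.70949066e+01, -5.01942515e+01, -1.19663728e-04,
        8.06214754e-03,  3.55340649e-05]), 'position': array([0.25678935, 0.54165339, 0.2063089 ]), 'tool_rot': array([-3.13985827e+00, -1.06841052e-04,  2.69878978e+00]), 'contact_force': array([-0.12361915, -0.25317482, -0.78327987]), 'ft_torque': array([ 0.0128408 , -0.02863996, -0.01293173]), 'grasp_force': 0.0, 'opening': 0.08552091552751992}
```

View pics/top0.png

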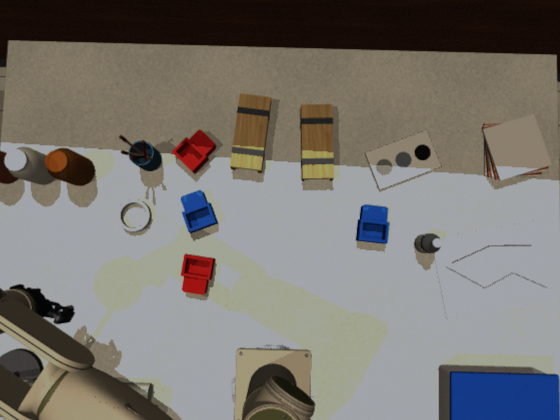

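View pics/scene0.png

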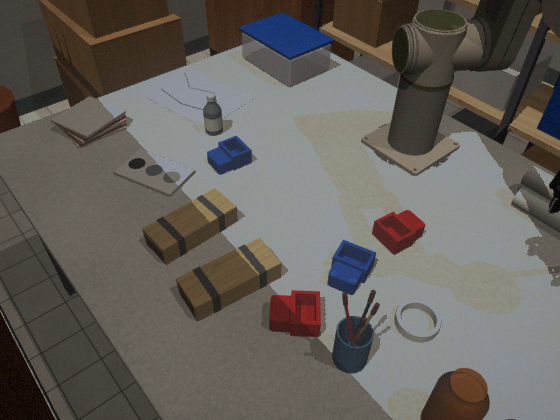

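The top view shows two blue caps at about (199,212) and (373,224), both with the plug pointing away from the robot. The red look-alikes at (195,150) and (198,273) are not meant. The tubes are at (251,133) and (317,142), with their mouths (yellow end) at about (248,170) and (317,180). I'll measure these next and confirm in an enlarged crop.

```bash
cat >> h.py <<'E'
def cloud(n,d,im=None):
    K,i=info(n); T=np.linalg.inv(i["camera_from_world"])
    v,u=np.mgrid[:d.shape[0],:d.shape[1]]
    P=np.stack([(u-K[0,2])/K[0,0]*d,-(v-K[1,2])/K[1,1]*d,-d],-1)
    return P@T[:3,:3].T+T[:3,3]
def rect(xy):
    (c,s,a)=cv2.minAreaRect((xy*1000).astype(np.float32)); return np.round(c,1),np.round(s,1),round(a,1)
def blues(im):
    hsv=cv2.cvtColor(im,cv2.COLOR_RGB2HSV)
    m=((hsv[...,0]>105)&(hsv[...,0]<130)&(hsv[...,1]>150)&(hsv[...,2]>40)).astype(np.uint8)
    n,l,s,c=cv2.connectedComponentsWithStats(m); return [(l==k,c[k],s[k]) for k in range(1,n) if 300<s[k,4]<4000]
E
python3 - <<'E'
from h import *
im=cv2.imread("pics/top0.png")[:,:,::-1].copy(); d=np.load("pics/top0.npy"); P=cloud("top",d)
for m,c,s in blues(im):
    p=P[m]; z=p[:,2]; print("blue",c.round(),s[4],"z hist",np.histogram(z,bins=np.arange(0,.06,.004))[0])
    h=p[(z>.0445)&(z<.055)]; print(" head",rect(h[:,:2]), len(h))
    g=p[(z>.031)&(z<.0445)]; print(" plugtop", rect(g[:,:2]), np.median(g[:,2]))
    print(" all", rect(p[z>.03][:,:2]))
for box in((225,85,280,180),(292,95,345,190)):
    x0,y0,x1,y1=box; q=P[y0:y1,x0:x1].reshape(-1,3); t=q[(q[:,2]>.045)&(q[:,2]<.065)]; print("tube",rect(t[:,:2]),np.median(t[:,2]))
    r=cv2.minAreaRect((t[:,:2]*1000).astype(np.float32)); print(cv2.boxPoints(r).round(1).tolist())
for nm,(x0,y0,x1,y1) in dict(table=(240,200,340,280),).items(): print(nm,np.median(P[y0:y1,x0:x1,2]))
for nm,(u,v) in dict(jar=(145,155),tape=(136,216),bottle=(428,243),redA=(195,150),redB=(198,273)).items(): print(nm,P[v,u].round(3))
cv2.imwrite("pics/crop0.png",cv2.resize(im[80:310,110:460,::-1],None,fx=2.2,fy=2.2,interpolation=cv2.INTER_CUBIC))
E
```

```text
blue [197. 211.] 942 z hist [ 55 132  83  16   7   4  10   9  30 121 169 140 122  34]
 head (array([506. , 235.3]), array([102.9,  84.1]), 22.0) 282
 plugtop (array([508.3, 234.4]), array([106.2,  79.2]), 22.2) 0.04017549873431303
 all (array([440.8, 158.2]), array([321.3, 110.5]), 52.5)
blue [373. 224.] 979 z hist [ 61 135  91  12   8   5  12  59 168 136  50 102 109  25]
 head (array([ 460.9, -278.9]), array([83. , 61.8]), 85.2) 226
 plugtop (array([ 481.7, -281.1]), array([ 82.8, 104.2]), 84.4) 0.03600632083533539
 all (array([ 465. , -160.5]), array([114.3, 333. ]), 7.5)
tube (array([743.4,  85.5]), array([ 94.2, 223.3]), 84.5) 0.054451441108134824
[[627.7999877929688, 49.400001525878906], [850.0, 27.899999618530273], [859.0999755859375, 121.5999984741211], [636.9000244140625, 143.1999969482422]]
tube (array([ 719.4, -110.7]), array([221.8,  92.8]), 2.5) 0.054448944206470395
[[606.5, -69.30000305175781], [610.5999755859375, -162.0], [832.2000122070312, -152.1999969482422], [828.0999755859375, -59.400001525878906]]
table 0.00043650679991846797
jar [0.659 0.387 0.069]
tape [0.487 0.424 0.002]
bottle [ 0.427 -0.423  0.095]
redA [ 0.693  0.255 -0.001]
redB [0.322 0.23  0.005]
```

View pics/crop0.png

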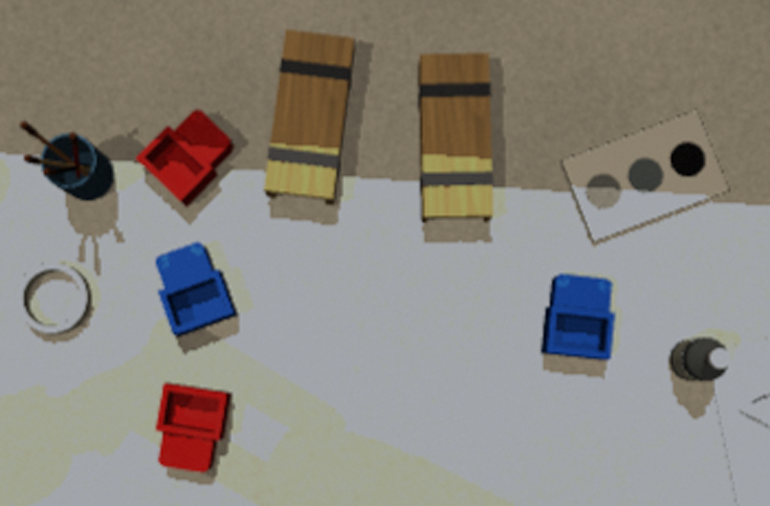

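The crop confirms them. The blue caps are at crop (195,290) and (580,318). The red ones at (187,155) and (193,425) are not part of the job. The depth gives a plug about 40 mm high on the left cap (so narrow) and about 36 mm on the right (so wide). I'll approach the left cap and look at the mouths with the wrist camera on the way.

```bash
cat >> h.py <<'E'
from scipy.spatial.transform import Rotation as Ro
def to(x,y,z=None,yaw=None):
    s=sensors.get_state(); p=s["position"]; R=Ro.from_euler("xyz",s["tool_rot"]).as_matrix()
    z=p[2]*1000 if z is None else z
    sh=R.T@(np.array([x,y,z])-p*1000); th=np.degrees(np.arctan2(R[1,0],R[0,0]))
    turn=None if yaw is None else -((yaw-th+180)%360-180)
    print("t",round(s["time_s"],2),"pos",(p*1000).round(1),"toolx deg",round(th,1),"shift mm",sh.round(1),"toolturn",turn,"F",s["contact_force"].round(1),"open",round(s["opening"]*1000,1))
E
python3 -c "
from h import *
to(487,226,200,202)"
```

```text
t 0.1 pos [256.8 541.7 206.3] toolx deg 154.6 shift mm [-343.3 -186.6    6.6] toolturn -47.37073561223019 F [-0.1 -0.3 -0.8] open 85.5
```

```bash
python3 -m jog '[[[-43,-23,0],0],[[-43,-23,0],0],[[-43,-23,0],0],[[-43,-23,0],0],[[-43,-23,0],0],[[-43,-23,0],0],[[-43,-23,0],0],[[-43,-23,6],0]]' 0.35
python3 -m jog '[[[0,0,0],-8],[[0,0,0],-8],[[0,0,0],-8],[[0,0,0],-8],[[0,0,0],-8],[[0,0,0],-7.4],[[0,0,0],0],[[0,0,0],0]]'
cat >> h.py <<'E'
def wsnap(name):
    s=sensors.get_state(); im,d=cams.snapshot("wrist"); cv2.imwrite(f"pics/{name}.png",im[:,:,::-1])
    K,i=info("wrist"); W=np.eye(4); W[:3,:3]=Ro.from_euler("xyz",s["tool_rot"]).as_matrix(); W[:3,3]=s["position"]
    T=W@i["tool_from_camera"]; v,u=np.mgrid[:420,:560]
    P=np.stack([(u-K[0,2])/K[0,0]*d,-(v-K[1,2])/K[1,1]*d,-d],-1)@T[:3,:3].T+T[:3,3]
    return im,P
E
python3 - <<'E'
from h import *
to(487,226,200,202)
im,P=wsnap("w1")
for m,c,s in blues(im):
    p=P[m]; z=p[:,2]; h=p[(z>.0445)&(z<.053)]; g=p[(z>.032)&(z<.0435)]
    print(c,s[4],rect(h[:,:2]),rect(g[:,:2]),np.median(g[:,2]))
E
```

```text
time_s: 0.9
position: [0.4902, 0.2268, 0.2019]
tool_rot: [3.141, 0.001, 2.699]
contact_force: [0.6, 1.0, -0.2]
opening: 0.0279
grasp_force: 0.0
time_s: 1.7
position: [0.4888, 0.2284, 0.2009]
tool_rot: [-3.142, -0.001, -2.761]
contact_force: [0.1, -0.2, -0.6]
opening: 0.0278
grasp_force: 0.0
t 1.7 pos [488.8 228.4 200.9] toolx deg -158.2 shift mm [ 2.6 -1.6  0.9] toolturn -0.19076210167827412 F [ 0.1 -0.2 -0.6] open 27.8
```

View pics/w1.png

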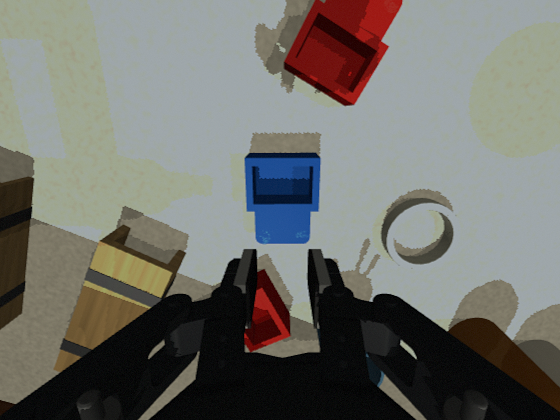

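The wrist view shows the left blue cap at (283,198) with its cup nearly square to the fingers at (280,290), and the left tube's mouth at (145,245). I'll measure the cap from this viewpoint.

```bash
sed -i 's/<4000/<12000/' h.py
cat >> h.py <<'E'
def capmeas(tag):
    im,P=wsnap(tag)
    for m,c,s in blues(im):
        m=cv2.erode(m.astype(np.uint8),np.ones((3,3)))>0
        p=P[m]; z=p[:,2]; h=p[(z>.0445)&(z<.053)]; g=p[(z>.032)&(z<.0435)]
        if len(h)>50: print(c.round(),s[4],"head",rect(h[:,:2]),"plug",rect(g[:,:2]) if len(g)>20 else 0,np.median(g[:,2]).round(4), "headz",np.median(h[:,2]).round(4))
    return im,P
E
python3 - <<'E'
from h import *
im,P=capmeas("w2")
b=P[180:330,40:200].reshape(-1,3); t=b[(b[:,2]>.05)&(b[:,2]<.06)]; print("tube A top",rect(t[:,:2]),cv2.boxPoints(cv2.minAreaRect((t[:,:2]*1000).astype(np.float32))).round())
to(487,226,200,202)
E
```

```text
[282. 194.] 5685 head (array([487.4, 228.5]), array([62.4, 80.4]), 21.8) plug (array([506.8, 235.9]), array([104.2,  73.3]), 21.8) 0.0406 headz 0.0486
tube A top (array([704.2,  89.6]), array([ 94.4, 146.3]), 84.9) [[627.  49.]
 [773.  36.]
 [781. 130.]
 [636. 143.]]
t 1.8 pos [488.9 228.5 201.1] toolx deg -158.1 shift mm [ 2.7 -1.6  1.1] toolturn -0.1417023007259104 F [-1.4  0.2 -0.9] open 27.8
```

```bash
python3 -m jog '[[[1,0,40],0],[[0,0,40],0],[[0,0,40],0],[[0,0,35],0],[[0,0,20],0],[[0,0,11],0],[[0,0,0],0]]'
python3 -m jog '[[[0,0,0],0],[[0,0,0],0],[[0,0,0],0],[[0,0,0],0]]' -0.2 20
```

```text
time_s: 2.5
position: [0.4869, 0.2277, 0.0138]
tool_rot: [3.141, -0.003, -2.758]
contact_force: [-0.8, -0.4, 0.7]
opening: 0.0276
grasp_force: 0.0
time_s: 2.9
position: [0.4889, 0.2284, 0.0164]
tool_rot: [-3.142, 0.002, -2.757]
contact_force: [-0.4, -1.6, 0.0]
opening: 0.0511
grasp_force: 0.0
```

```bash
python3 -m jog '[[[0,0,0],0],[[0,0,0],0],[[0,0,0],0],[[0,0,0],0]]' -0.5 20
```

```text
time_s: 3.3
position: [0.4886, 0.2283, 0.0158]
tool_rot: [-3.142, 0.001, -2.757]
contact_force: [-1.5, -0.1, 4.8]
opening: 0.0557
grasp_force: 22.8
```

```bash
python3 -c "
from h import *
to(510,106)"
```

```text
t 3.3 pos [488.6 228.3  15.8] toolx deg -158.0 shift mm [  26.  -121.4   -0. ] toolturn None F [-1.5 -0.1  4.8] open 55.7
```

```bash
python3 -m jog '[[[2,-10,0],0],[[4,-18,0],0],[[4,-19,0],0],[[4,-19,0],0],[[4,-19,0],0],[[4,-19,0],0],[[4,-17,0],0],[[0,0,0],0]]'
python3 -m jog '[[[0,0,0],5],[[0,0,0],6],[[0,0,0],6],[[0,0,0],6],[[0,0,0],4],[[0,0,0],0],[[0,0,0],0]]'
python3 - <<'E'
from h import *
im,P=capmeas("w3")
to(542,104.4,None,174.7)
E
```

```text
time_s: 4.1
position: [0.5103, 0.1043, 0.0159]
tool_rot: [-3.14, 0.001, -2.759]
contact_force: [-0.4, -6.3, 6.6]
opening: 0.0553
grasp_force: 22.9
time_s: 4.8
position: [0.51, 0.1067, 0.0158]
tool_rot: [3.141, 0.001, 3.055]
contact_force: [-0.2, 0.7, 4.4]
opening: 0.0556
grasp_force: 22.9
t 4.85 pos [510.  106.7  15.9] toolx deg 175.0 shift mm [-32.1   0.5   0. ] toolturn 0.31564278786558475 F [0.6 0.8 4.5] open 55.8
```

View pics/w3.png

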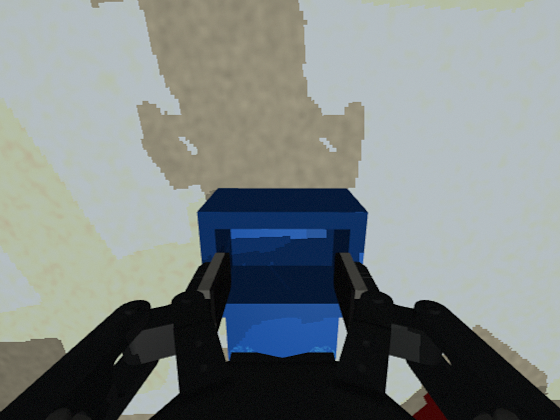

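The cap is held square between the spread fingers, with its head centred at (283,250) and the plug at (283,330). Next I move it to just short of the left mouth, then creep in while watching the force.

```bash
sed -i 's/<12000/<60000/' h.py
python3 -m jog '[[[-10,0,0],0.3],[[-15,0.5,0],0],[[-10,0,0],0],[[0,0,0],0],[[0,0,0],0]]'
python3 -m jog '[[[-4,0,0],0],[[-4,0,0],0],[[-4,0,0],0],[[0,0,0],0]]'
python3 -m jog '[[[-3,0,0],0],[[-3,0,0],0],[[0,0,0],0]]'
python3 - <<'E'
from h import *
im,P=capmeas("w4")
b=P.reshape(-1,3); t=b[(b[:,2]>.05)&(b[:,2]<.06)&(b[:,0]>.6)]; print(len(t))
to(632.5,96,None,174.7)
E
```

```text
time_s: 5.35
position: [0.5449, 0.104, 0.0158]
tool_rot: [3.141, 0.001, 3.05]
contact_force: [-0.2, 0.2, 6.1]
opening: 0.056
grasp_force: 28.5
time_s: 5.75
position: [0.555, 0.1031, 0.0157]
tool_rot: [-3.142, -0.003, 3.05]
contact_force: [-9.3, -0.1, 13.7]
opening: 0.0562
grasp_force: 28.4
time_s: 6.05
position: [0.5608, 0.1026, 0.0157]
tool_rot: [3.142, -0.003, 3.05]
contact_force: [-10.9, -0.2, 14.7]
opening: 0.0561
grasp_force: 28.4
[282. 264.] 21318 head (array([559.3, 103.3]), array([82.6, 63.3]), 84.5) plug (array([576.6, 101.3]), array([81.5, 98.3]), 84.3) 0.0404 headz 0.0485
284
t 6.1 pos [560.8 102.6  15.7] toolx deg 174.7 shift mm [-72.   -0.   -0.2] toolturn 0.04710546705348406 F [-10.5   0.7  14.2] open 55.8
```

```bash
python3 -m jog '[[[-3,0,0],0],[[-3,0,0],0],[[0,0,0],0],[[0,0,0],0]]'
python3 - <<'E'
from h import *
im,P=capmeas("w5")
to(632.5,96,None,174.7)
b=P.reshape(-1,3); t=b[(b[:,2]>.05)&(b[:,2]<.06)&(b[:,0]>.6)]; print(len(t), rect(t[:,:2]))
E
```

```text
time_s: 6.5
position: [0.5667, 0.1021, 0.0157]
tool_rot: [3.142, -0.003, 3.05]
contact_force: [-10.3, 1.5, 14.0]
opening: 0.0559
grasp_force: 28.4
[282. 264.] 21333 head (array([565.3, 102.9]), array([83. , 63.3]), 84.7) plug (array([583. , 100.9]), array([81.2, 98.7]), 84.6) 0.0404 headz 0.0485
t 6.55 pos [566.8 102.   15.7] toolx deg 174.7 shift mm [-66.   -0.   -0.2] toolturn 0.04450377611178169 F [-9.6  1.7 13.6] open 56.2
316 (array([630.2, -68.7]), array([ 6.8, 26.8]), 76.8)
```

View pics/w5.png

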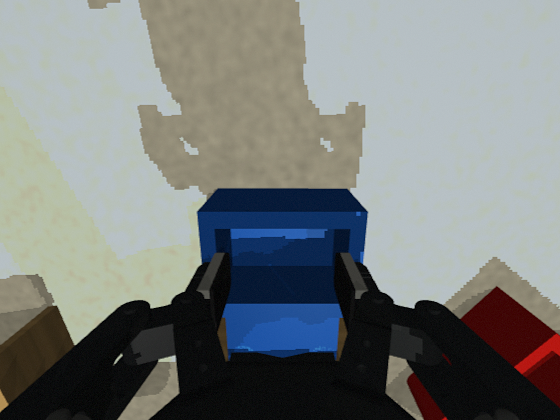

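The head has moved with the fingers to x=565, so the nose is about 7 mm inside the left mouth, with a steady drag of about 10 N. It fits, so I keep going.

```bash
python3 -m jog '[[[-5,0,0],0],[[-5,0,0],0],[[-5,0,0],0],[[0,0,0],0]]'
python3 -m jog '[[[-5,0,0],0],[[-5,0,0],0],[[-4,0,0],0],[[-2,0,0],0],[[0,0,0],0]]'
python3 -m jog '[[[-2,0,0],0],[[-2,0,0],0],[[0,0,0],0],[[0,0,0],0]]'
python3 - <<'E'
from h import *
im,P=capmeas("w6")
to(632.5,96,None,174.7)
E
```

```text
time_s: 6.95
position: [0.5822, 0.1006, 0.0157]
tool_rot: [3.142, -0.002, 3.05]
contact_force: [-7.9, 1.6, 12.7]
opening: 0.0563
grasp_force: 28.4
time_s: 7.45
position: [0.5976, 0.0992, 0.0158]
tool_rot: [3.142, -0.003, 3.05]
contact_force: [-10.4, 0.1, 13.7]
opening: 0.0557
grasp_force: 28.4
time_s: 7.85
position: [0.6015, 0.0989, 0.0157]
tool_rot: [3.142, -0.003, 3.05]
contact_force: [-11.4, 1.0, 13.3]
opening: 0.0562
grasp_force: 28.4
[282. 247.] 17216 head (array([599.6,  99.6]), array([82.6, 62.4]), 84.8) plug (array([595.8, 100. ]), array([81.4, 54.8]), 84.8) 0.038 headz 0.0485
t 7.9 pos [601.4  98.9  15.7] toolx deg 174.7 shift mm [-31.2  -0.   -0.1] toolturn 0.04773337231543451 F [-10.8   0.2  13.8] open 56.2
```

```bash
python3 -m jog '[[[-2,0,0],0],[[-1,0,0],0],[[0,0,0],0]]'
python3 -m jog '[[[-1,0,0],0],[[-1,0,0],0],[[0,0,0],0],[[0,0,0],0]]'
python3 -m jog '[[[-1,0,0],0],[[-1,0,0],0],[[0,0,0],0],[[0,0,0],0]]'
python3 - <<'E'
from h import *
im,P=capmeas("w7")
E
```

```text
time_s: 8.2
position: [0.6035, 0.0987, 0.0157]
tool_rot: [-3.141, -0.005, 3.05]
contact_force: [-16.1, 0.2, 18.2]
opening: 0.0564
grasp_force: 28.3
time_s: 8.6
position: [0.6035, 0.0987, 0.0157]
tool_rot: [-3.141, -0.009, 3.05]
contact_force: [-25.8, 1.3, 26.3]
opening: 0.0563
grasp_force: 28.2
time_s: 9.0
position: [0.6067, 0.0986, 0.0151]
tool_rot: [-3.142, -0.007, 3.05]
contact_force: [-17.7, 3.1, 16.4]
opening: 0.056
grasp_force: 30.4
[282. 243.] 17620 head (array([601.8,  99.6]), array([82.9, 62.2]), 84.3) plug (array([598.4,  99.8]), array([81.2, 55. ]), 84.3) 0.038 headz 0.0485
```

The force rose sharply at x=603.5 and the fingers then slipped. The head centre at 601.8 plus 31 mm gives the mouth plane (632.7), so the cap is home. I release, lift and look.

```bash
python3 -m jog '[[[0,0,0],0],[[1,0,0],0],[[2,0,0],0],[[0,0,0],0],[[0,0,0],0]]' 0.35
python3 -m jog '[[[0,0,-20],0],[[0,0,-40],0],[[0,0,-45],0],[[20,0,-45],0],[[40,0,-30],0],[[40,0,0],0],[[0,0,0],0]]'
python3 - <<'E'
from h import *
im,P=capmeas("w8")
b=P.reshape(-1,3); t=b[(b[:,2]>.052)&(b[:,2]<.06)&(b[:,0]>.6)&(b[:,0]<.75)]
for nm,s in(("A",t[(t[:,1]>0)&(t[:,1]<.16)]),("B",t[(t[:,1]<-.03)&(t[:,1]>-.2)])):
    if len(s)>50: print(nm,len(s),rect(s[:,:2]),cv2.boxPoints(cv2.minAreaRect((s[:,:2]*1000).astype(np.float32))).round(1).tolist())
to(460.5,-279,200,175.2)
E
```

```text
time_s: 9.55
position: [0.6068, 0.0978, 0.0149]
tool_rot: [-3.141, -0.0, 3.05]
contact_force: [-0.2, 0.3, 0.2]
opening: 0.0273
grasp_force: 0.0
time_s: 10.25
position: [0.5037, 0.1074, 0.1954]
tool_rot: [3.141, -0.001, 3.05]
contact_force: [0.0, -0.6, -0.1]
opening: 0.0277
grasp_force: 0.0
[282. 257.] 3220 head (array([601.1,  99.2]), array([80.1, 60.9]), 84.1) plug (array([598. ,  99.4]), array([77.8, 54.8]), 84.3) 0.0367 headz 0.0485
A 3952 (array([683.8,  91.5]), array([ 93.1, 103.3]), 83.6) [[627.2999877929688, 51.0], [729.9000244140625, 39.5], [740.2999877929688, 132.0], [637.5999755859375, 143.5]]
B 2995 (array([ 664.6, -114.3]), array([112.2,  94.1]), 1.7) [[607.0999755859375, -68.9000015258789], [609.9000244140625, -162.89999389648438], [722.0, -159.60000610351562], [719.2000122070312, -65.5999984741211]]
t 10.3 pos [505.7 107.2 195.4] toolx deg 174.8 shift mm [   9.8 -388.7   -4.6] toolturn -0.43043233218637056 F [ 0.2  0.1 -0.2] open 28.0
```

View pics/w8.png

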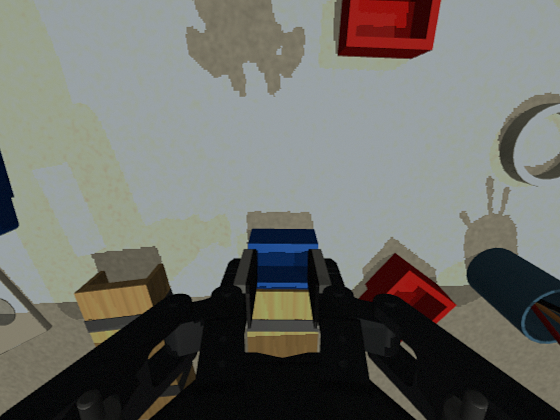

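The first cap's head at (283,260) sits flush against the tube end at (283,289), with no gap visible. Next is the right cap.

```bash
python3 -m jog '[[[1,-44,-1],0],[[1,-49,-1],0],[[1,-49,-1],0],[[2,-49,-1],0],[[1,-49,0],0],[[1,-49,0],0],[[2,-49,0],0],[[1,-49,0],-0.4]]'
python3 -m jog '[[[0,0,0],0],[[0,0,0],0]]'
python3 - <<'E'
from h import *
im,P=capmeas("w9")
to(460.5,-279,200,175.2)
E
```

```text
time_s: 11.1
position: [0.4619, -0.2804, 0.1991]
tool_rot: [-3.141, 0.0, 3.056]
contact_force: [0.7, 1.1, 1.1]
opening: 0.0275
grasp_force: 0.0
time_s: 11.3
position: [0.4619, -0.2792, 0.1987]
tool_rot: [3.141, -0.001, 3.053]
contact_force: [-0.0, 0.0, -0.6]
opening: 0.0274
grasp_force: 0.0
[280. 196.] 5827 head (array([ 460.8, -280.2]), array([80.5, 62.1]), 85.0) plug (array([ 482.1, -282.7]), array([ 75.9, 105. ]), 85.1) 0.0357 headz 0.0486
t 11.35 pos [ 462.1 -278.   198.8] toolx deg 175.1 shift mm [ 1.5 -1.2 -1.2] toolturn -0.14936495479418 F [-0.  -0.8  0.2] open 27.7
```

```bash
python3 -m jog '[[[1,-1,40],0],[[0,-1,40],0],[[0,0,40],0],[[0,0,33],0],[[0,0,19],0],[[0,0,10],0],[[0,0,0],0]]'
python3 -m jog '[[[0,0,0],0],[[0,0,0],0],[[0,0,0],0],[[0,0,0],0],[[0,0,0],0],[[0,0,0],0]]' -0.5 20
python3 -c "
from h import *
to(505,-119.8,None,182.2)"
```

```text
time_s: 12.05
position: [0.4604, -0.2778, 0.016]
tool_rot: [3.14, -0.002, 3.058]
contact_force: [-0.9, -1.2, 0.8]
opening: 0.0279
grasp_force: 0.0
time_s: 12.65
position: [0.4617, -0.28, 0.0185]
tool_rot: [-3.141, 0.002, 3.056]
contact_force: [0.7, 0.0, 6.0]
opening: 0.0563
grasp_force: 22.9
t 12.65 pos [ 461.7 -280.    18.5] toolx deg 175.1 shift mm [-2.950e+01  1.633e+02 -1.000e-01] toolturn -7.081821085499342 F [0.7 0.  6. ] open 56.3
```

```bash
python3 -m jog '[[[-3,15,0],0],[[-4,22,0],0],[[-4,22,0],0],[[-4,22,0],0],[[-4,22,0],0],[[-4,22,0],0],[[-4,22,0],0],[[-2,16,0],0]]'
python3 -m jog '[[[0,0,0],-4],[[0,0,0],-3.1],[[0,0,0],0],[[0,0,0],0]]'
python3 - <<'E'
from h import *
im,P=capmeas("w10")
# mouth-aligned point, head 78 mm before the mouth
a=np.radians(2.2); to(608.5-78*np.cos(a),-115.8-78*np.sin(a),None,182.2)
E
```

```text
time_s: 13.45
position: [0.5046, -0.1198, 0.0185]
tool_rot: [-3.139, 0.002, 3.057]
contact_force: [-0.4, -5.6, 5.9]
opening: 0.0569
grasp_force: 22.9
time_s: 13.85
position: [0.5046, -0.1196, 0.0184]
tool_rot: [-3.141, 0.002, -3.102]
contact_force: [1.9, 1.8, 6.4]
opening: 0.0571
grasp_force: 23.1
[282. 265.] 21381 head (array([ 503.5, -119. ]), array([63.1, 82.8]), 2.3) plug (array([ 524.8, -118.2]), array([105.7,  81.4]), 2.3) 0.0357 headz 0.0485
[535. 353.] 3394 head (array([587.4,  58.7]), array([19.6,  4.4]), 7.5) plug (array([580.3,  59.3]), array([ 6.5, 28.5]), 77.0) 0.0372 headz 0.0461
t 13.9 pos [ 504.6 -119.5   18.4] toolx deg -177.8 shift mm [-25.9  -0.3   0.1] toolturn 0.048605686622863686 F [0.9 1.6 6.4] open 56.7
```

```bash
python3 -m jog '[[[-10,0,0],0],[[-12,-0.5,0],0],[[-4,0,0],0],[[-3,0,0],0],[[0,0,0],0]]'
python3 -m jog '[[[-3,0,0],0],[[-3,0,0],0],[[-3,0,0],0],[[0,0,0],0]]'
python3 - <<'E'
from h import *
im,P=capmeas("w11")
to(0,0)
E
```

```text
time_s: 14.4
position: [0.5316, -0.1194, 0.0183]
tool_rot: [-3.141, -0.003, -3.103]
contact_force: [-10.8, 0.1, 14.6]
opening: 0.0571
grasp_force: 26.6
time_s: 14.8
position: [0.5406, -0.1191, 0.0183]
tool_rot: [-3.141, -0.002, -3.103]
contact_force: [-10.1, -0.5, 15.2]
opening: 0.0571
grasp_force: 26.5
[282. 265.] 21524 head (array([ 539.2, -118.7]), array([63.1, 82.6]), 1.6) plug (array([ 559.9, -117.7]), array([104.4,  81.4]), 2.1) 0.0357 headz 0.0485
[536. 334.] 5109 head (array([617.8,  55.4]), array([21.4,  6.4]), 10.5) plug (array([602.8,  57. ]), array([ 4.2, 50. ]), 84.7) 0.037 headz 0.0465
t 14.85 pos [ 540.5 -119.    18.3] toolx deg -177.8 shift mm [535.5 140.    1.2] toolturn None F [-10.6   0.5  13.4] open 56.7
```

The nose is already about 7 mm inside the right mouth with the same light drag, so it fits.

```bash
python3 -m jog '[[[-5,0,0],0],[[-5,0,0],0],[[-5,0,0],0],[[0,0,0],0]]'
python3 -m jog '[[[-5,0,0],0],[[-5,0,0],0],[[-5,0,0],0],[[-3,0,0],0],[[0,0,0],0]]'
python3 -m jog '[[[-2,0,0],0],[[-2,0,0],0],[[0,0,0],0]]'
python3 -m jog '[[[-1,0,0],0],[[-1,0,0],0],[[0,0,0],0]]'
```

```text
time_s: 15.25
position: [0.556, -0.1185, 0.0183]
tool_rot: [-3.141, -0.002, -3.103]
contact_force: [-8.3, -0.1, 11.7]
opening: 0.0568
grasp_force: 26.2
time_s: 15.75
position: [0.5737, -0.1178, 0.0183]
tool_rot: [-3.141, -0.002, -3.103]
contact_force: [-8.3, -1.6, 13.1]
opening: 0.0567
grasp_force: 26.3
time_s: 16.05
position: [0.5774, -0.1176, 0.0183]
tool_rot: [-3.141, -0.003, -3.103]
contact_force: [-10.9, -0.2, 13.9]
opening: 0.0571
grasp_force: 26.5
time_s: 16.35
position: [0.5791, -0.1176, 0.0183]
tool_rot: [-3.141, -0.003, -3.103]
contact_force: [-11.0, -0.5, 14.9]
opening: 0.0566
grasp_force: 26.6
```

```bash
python3 -m jog '[[[-1,0,0],0],[[-1,0,0],0],[[0,0,0],0]]'
python3 -m jog '[[[-1,0,0],0],[[-1,0,0],0],[[0,0,0],0]]'
python3 -m jog '[[[-1,0,0],0],[[0,0,0],0]]'
python3 -c "
from h import *
capmeas('w12')"
```

```text
time_s: 16.65
position: [0.5799, -0.1175, 0.0182]
tool_rot: [-3.141, -0.006, -3.103]
contact_force: [-17.3, 0.2, 20.0]
opening: 0.0567
grasp_force: 27.4
time_s: 16.95
position: [0.58, -0.1175, 0.0181]
tool_rot: [3.142, -0.01, -3.103]
contact_force: [-26.9, -2.2, 26.9]
opening: 0.0571
grasp_force: 28.3
time_s: 17.15
position: [0.58, -0.1175, 0.018]
tool_rot: [3.141, -0.011, -3.103]
contact_force: [-32.8, -1.1, 31.2]
opening: 0.0568
grasp_force: 28.8
[282. 246.] 16861 head (array([ 578.3, -117.1]), array([62.4, 82.4]), 1.8) plug (array([ 574.5, -117.5]), array([55., 81.]), 1.5) 0.0381 headz 0.0485
```

This one has stopped hard at x=580, with the force up to 33 N and the head at 578.3 (+31 = 609.3, the mouth plane). I ease off, release, lift, clear away and check both from above.

```bash
python3 -m jog '[[[2,0,0],0],[[0,0,0],0],[[0,0,0],0],[[0,0,0],0],[[0,0,0],0]]' 0.35
python3 -m jog '[[[1,0,-20],0],[[0,0,-40],0],[[0,0,-45],0],[[30,0,-45],0],[[48,0,-30],0],[[48,0,0],0],[[48,0,0],0],[[0,0,0],0]]'
python3 - <<'E'
from h import *
im,P=capmeas("w13")
to(0,0)
im,d=cams.snapshot("top"); P=cloud("top",d)
cv2.imwrite("pics/top1.png",cv2.resize(im[80:310,110:460,::-1],None,fx=2.2,fy=2.2,interpolation=cv2.INTER_CUBIC))
E
```

```text
time_s: 17.7
position: [0.5834, -0.1167, 0.017]
tool_rot: [3.141, -0.0, -3.103]
contact_force: [-1.1, 0.6, -0.4]
opening: 0.0277
grasp_force: 0.0
time_s: 18.5
position: [0.4114, -0.1227, 0.1892]
tool_rot: [3.141, -0.003, -3.104]
contact_force: [0.1, 0.1, 0.3]
opening: 0.0277
grasp_force: 0.0
[281. 309.] 2661 head (array([ 577. , -117.1]), array([60.6, 80.5]), 1.7) plug (array([ 573.9, -115.8]), array([56.4, 58. ]), 88.7) 0.0359 headz 0.0485
[449. 315.] 1464 head (array([577.9, 111.6]), array([84.2, 35.7]), 55.2) plug (array([571.3, 102.4]), array([69.7,  2. ]), 84.2) 0.0367 headz 0.0483
t 18.55 pos [ 414.3 -123.2  190.1] toolx deg -177.8 shift mm [ 4.094e+02  1.387e+02 -2.000e-01] toolturn None F [ 0.9 -0.8  0.2] open 27.6
```

View pics/w13.png

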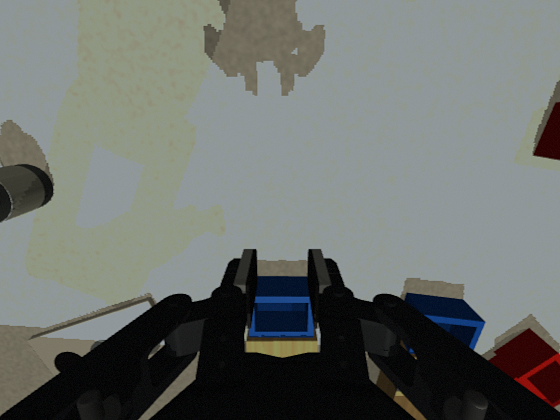

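View pics/top1.png

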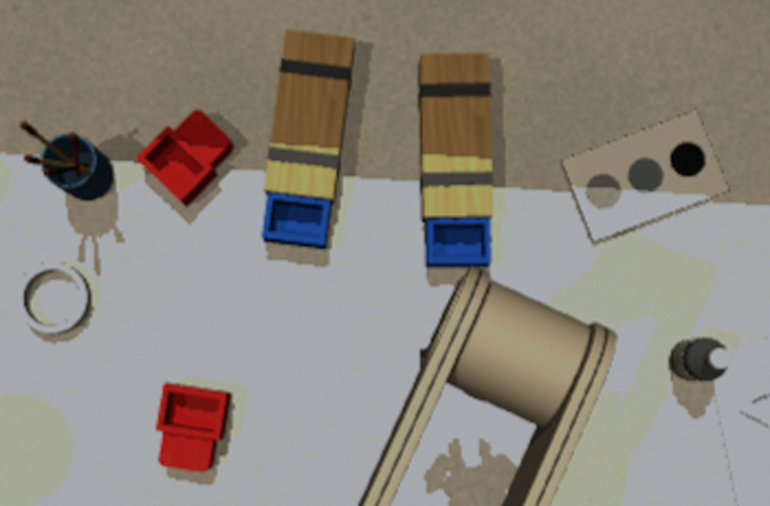

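Both caps are flush against their tubes, at crop (298,220) and (458,242), with no gap showing. The palette, jar, tape roll, bottle and red caps have not moved, and the gripper is clear of everything.

```bash
python3 -c "
from cell import ctrl
print(ctrl.finish_job())"
```

```text
the job is handed in; nothing more can be done
None
```

Both blue caps are pushed fully home with their shoulders against the tube ends, each in the first tube I tried, nothing else was disturbed, and I handed the job in at about 18.6 s of the 72 s allowed.

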